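# Make up two microscopy kits

## Robot

A 6-joint arm with a two-finger parallel gripper is mounted at the origin on the work surface. World frame = base frame: x ahead of the robot, y to its left, z up, the work surface at z = 0. Lengths are in m, angles in rad, forces in N, time in s.
With the tool pointing down it reaches from about 0.275 to 0.825 m from the base axis. Payload 5.2 kg.
Tool frame: the origin (TCP) lies at the very end of the fingers, on their centre line; the grasp point (between the pads) lies 19 mm behind it; z points along the fingers, y is the line along which they close (so a half turn about z gives the same grasp; the last joint's range is limited). The gripper opens to 93 mm and grips with 3 to 60 N. Pads are 15 mm wide; open, the fingers measure 128 mm over their backs; the gripper's body (75 mm by 188 mm) begins 65 mm behind the grasp point.
Start: joints at [-1.46, 0.259, 1.535, -0, 1.348, -0.203], TCP at [0.17, -0.523, 0.219] pointing down, gripper open.
Joint ranges: [-3.14, 3.14], [-0.91, 2.08], [0.19, 2.58], [-1.22, 4.36], [0.22, 2.71], [-3.12, 3.12]. Speed limits (rad/s): [2.57, 2.57, 3.14, 3.14, 3.14, 3.14].

## Interface

Orientations are given as a unit quaternion [w, x, y, z].
In Python, from bench import manip gives the robot as it stands. The module is installed in compiled form; this text tells all that it offers.
- The arm moves only by the shell command python3 -m crank FILE [FORCE], which reads ROWS from the file FILE. ROWS is one flat JSON list of numbers that holds 1 to 8 rows one after another, with no inner brackets; each row has 5 numbers: the finger opening in m, then dx, dy, dz in m, then a turn about the tool's z in rad; each row shifts and turns the commanded pose from where the row before left it, along the tool's axes as they then stand; what a row does not reach is not made up. A row lasts 1/12 s, in which the tool goes at most 0.0417 m and 0.125 rad, less where a joint would pass 70% of its speed; a pose out of reach is approached as far as the arm can. The fingers move at their own pace and stop on an object; FORCE is the grip in N (left out, the last holds). Time passes only in rows, so rows that do not move let the fingers close. It prints the time, the measured TCP pose, the force, the opening and the grip force at its end. Input that does not fit is refused with a message, and nothing moves.
- manip.state(): the state, without advancing time (a new reading comes with each control period).
- manip.snapshot(name): name is "scene" or "top" or "wrist"; returns a dict with "frame" (384x512x3 uint8, blue, green, red), "camera_matrix" (3x3 intrinsics, pixels), "R" (3x3) and "t" (3): a world point X has camera coordinates R X + t; the wrist camera has in their place "tool_from_camera" (4x4, takes a point from camera to tool coordinates, whose origin is the TCP and whose axes are the flange's). Camera axes: x right, y down, z forward; pixel columns grow to the right and rows downward; lengths in m; the calibration is good to about 2 mm. A picture is of the moment at which its call begins: read the wrist's pose just before it. There is no depth.
- manip.job_done(): hands the job in; it is judged then, once.
The state is a dict: "clock": time; "joint_positions": joint angles; "qvel": joint speeds; "joint_torque": joint torques, N m; "ee_pos": TCP position; "tool_rot": TCP orientation; "wrist_force": force on the tool from outside, world axes, zero at the start; "torque": the same for the moment, N m; "opening": finger opening in m; "grip_force": force on a finger pad.
Only numpy, scipy, OpenCV 4.12 (cv2) and the standard library are available. Lean on these libraries where they do the work, as an engineer would, in place of code of your own. Each camera call takes 0.05 s, during which the arm holds its last target. There are 200 camera calls.

## Task

Make up the two kits: on the board with the sprung clip, stand the tall jar and the short vial in their pockets and slide the flat slide mailer under the clip, flat on the board, until it meets the stop; on the plain board, stand the short jar and the tall vial. Jars go in the wide pockets and vials in the narrow ones. Keep jars and vials upright all the while, and leave the petri dish where it is.

Things in the scene. Friction and masses are not known exactly. Their poses are not given: they have to be found in the camera images.
- tall_jar: Tall sample jar: 44 mm diameter, 60 mm tall, white plastic with a 14 mm grey screw cap of the same diameter, standing on the bench at the start in a loose row with the other jars and vials. Origin: centre of its underside, z up; yaw has no meaning (round).
- short_jar: Short sample jar: 44 mm diameter, 40 mm tall, white plastic with a 12 mm grey screw cap of the same diameter, standing on the bench at the start in a loose row with the other jars and vials. Origin: centre of its underside, z up; yaw has no meaning (round).
- tall_vial: Tall vial: 26 mm diameter, 65 mm tall, white plastic with a 14 mm grey screw cap of the same diameter, standing on the bench at the start in a loose row with the other jars and vials. Origin: centre of its underside, z up; yaw has no meaning (round).
- short_vial: Short vial: 26 mm diameter, 42 mm tall, white plastic with a 12 mm grey screw cap of the same diameter, standing on the bench at the start in a loose row with the other jars and vials. Origin: centre of its underside, z up; yaw has no meaning (round).
- mailer: Slide mailer: a stiff flat cardboard-brown case, 110 (its x) by 40 (its y) by 8 mm thick, with a paper label on top, lying flat on the bench. Origin: centre of its underside. It may go under the clip either end first, label up.
- clip_board: Kit board with clip: white plate fixed to the bench, 210 (x) x 170 (y) x 14 mm; origin centre of underside, z up. Round pockets 6 mm deep: wide one, 58 mm, at x -45, y +50; narrow one, 40 mm, at x +50, y +50. Mailer's bed: the flat top along the line y -40; clip at its +x end, stop block's face at x +80. Mailer fully home, long side along x: its centre at x +25, y -40, underside 14 mm up.
- clip (a joint): Steel sprung clip, 34 mm wide, on the clip board's line y -40 mm; rad: 0 down, about 0.16 with the mailer under it. Hinged over the stop; presses at board x +50, 2 mm above the plate when empty. Its free lip slopes up to x +24, underside 12 mm above the plate. Put the mailer flat, front edge short of x +18, and push to +x (1 to 4 N): its edge lifts the clip; held then with about 2 N.
- plain_board: Kit board without clip: white plate fixed to the bench, 210 (x) by 100 (y) by 14 mm thick. Origin: centre of its underside; z up. Two round pockets 6 mm deep (floor 8 mm above the bench) on its centre line y 0: the wide one, 58 mm diameter, at x -45 mm; the narrow one, 40 mm diameter, at x +50 mm.
- dish: Glass petri dish with lid, 58 mm diameter, 15 mm tall, lying among the stock; it is not part of the kits and stays where it is. Origin: centre of its underside.
Not all that is in view belongs to the job. What is shaped like the short_jar but black is not meant. Leave any green look-alike of the short_vial alone.

How it is judged:
By the outcome, as a careful person would: the job done as asked, in the order asked, and still so for the second after the job is handed in, with the robot touching nothing.
It also fails if it takes over 109 s, if anything falls off the work surface, if the arm or the gripper's body presses on something with over 40 N, if the wrist force passes 120 N, or if a joint passes its speed limit or range.

## Working session

There is one attempt and no reset: what is moved stays moved. The work goes in short steps, Python scripts to look and compute and a shell command to move; the robot and the scene stay as the last step left them, time stands still between calls to the robot, and variables do not carry over. Pictures are saved under pics/ and viewed, at most 14 in all, crops included, and the job is handed in when it is done.

```bash
mkdir -p pics; python3 - <<'E'
from bench import manip
import cv2,pickle
s=manip.state();print({k:s[k] for k in('clock','ee_pos','tool_rot','opening','wrist_force')})
d={}
for n in("scene","top"):
    p=manip.snapshot(n);d[n]=p;cv2.imwrite(f'pics/{n}0.png',cv2.resize(p['frame'],(800,600),interpolation=cv2.INTER_CUBIC))
    print(n,p['camera_matrix'].tolist(),p['R'].tolist(),p['t'].tolist())
pickle.dump(d,open('v0.pkl','wb'))
E
```

```text
{'clock': 0.0, 'ee_pos': array([ 0.16970744, -0.52261114,  0.21785197]), 'tool_rot': array([-8.69286518e-04,  9.87717752e-01,  1.56246237e-01,  1.86440268e-05]), 'opening': 0.09294916966027601, 'wrist_force': array([ 0.36903092, -0.05074579,  0.1103657 ])}
scene [[373.2646363598752, 0.0, 257.28855147093964], [0.0, 373.2646363598752, 194.72364199190957], [0.0, 0.0, 1.0]] [[-0.3943135618140756, 0.9189245940551855, 0.009716244645434007], [0.6053209352597451, 0.2676713647254672, -0.7496256437998059], [-0.6914502008863432, -0.2897061113378844, -0.6617907439271999]] [0.2156408740766793, -0.30863126923581763, 1.1992000821625426]
top [[498.45826147221254, 0.0, 260.60637537434275], [0.0, 498.45826147221254, 193.05747673642114], [0.0, 0.0, 1.0]] [[-0.007675834010136426, -0.9999587037866783, -0.0048654181233642995], [-0.986852063487646, 0.008360583785648227, -0.16140974390952595], [0.16144375603418187, 0.0035624935129041375, -0.9868754846876815]] [-0.01702992477611104, 0.5678209144833746, 1.0743679135859605]
```

View pics/scene0.png

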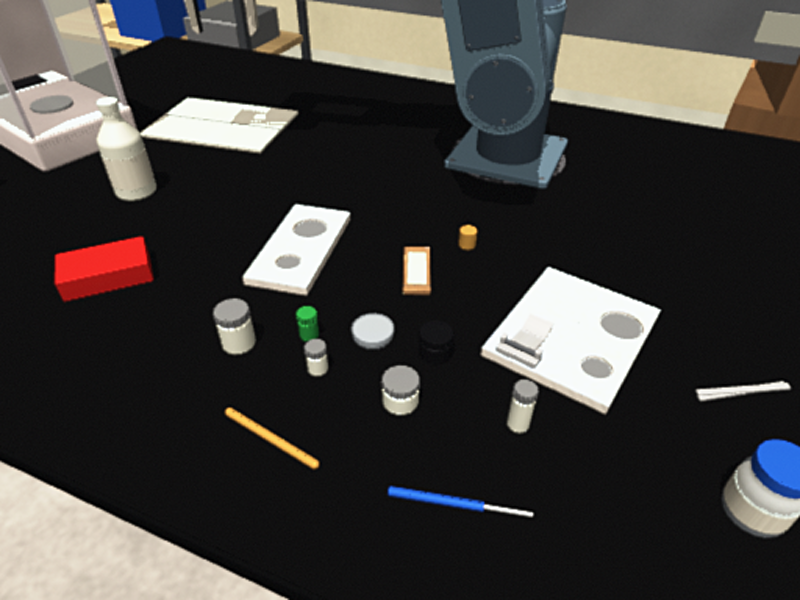

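View pics/top0.png

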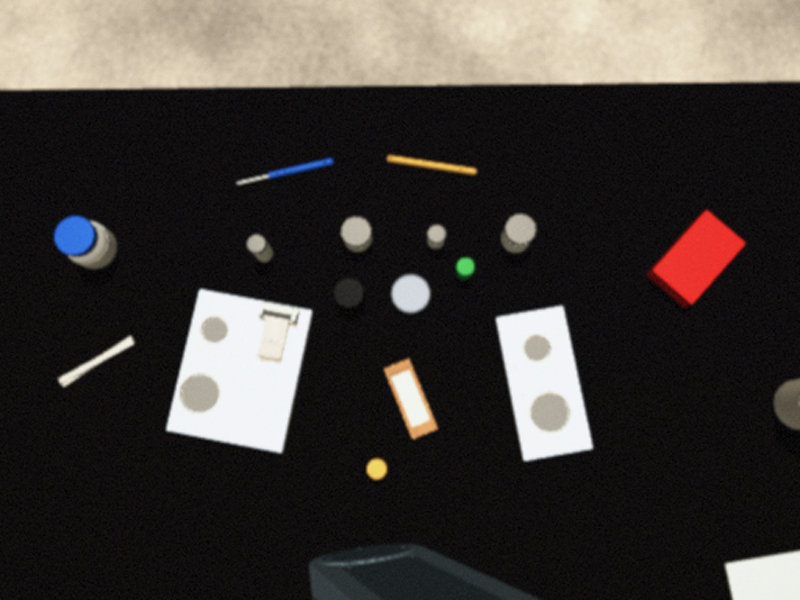

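The scene view shows, in 800x600 pixels:

| Thing | Scene view pixel |
|---|---|
| Tall jar | (234,325) |
| Short jar | (400,390) |
| Short vial | (316,357) |
| Tall vial | (521,406) |
| Green look-alike | (307,323) |
| Black look-alike | (436,338) |
| Dish | (372,330) |
| Mailer | (417,270) |
| Clip board | (570,335) |
| Plain board | (297,250) |

The top view agrees: the clip is at (278,330), its pockets at (199,392) and (214,329), the plain board's pockets at (549,411) and (537,347), and the mailer at (411,398).

Candidates for the short jar are white (400,390) or black (436,338), and the white one fits. Candidates for the short vial are white (316,357) or green (307,323), and again the white one fits. I'll confirm both in one enlarged crop.

```bash
cat > h.py <<'E'
import numpy as np,cv2,pickle
def ray(c,uv):
    d=np.linalg.inv(c['camera_matrix'])@np.array([uv[0],uv[1],1.])
    R=np.array(c['R']);return -R.T@np.array(c['t']),R.T@d/np.linalg.norm(d)
def plane(c,uv,z):
    o,d=ray(c,uv);return o+d*(z-o[2])/d[2]
def tri(rs):
    A=sum(np.eye(3)-np.outer(d,d) for o,d in rs);b=sum((np.eye(3)-np.outer(d,d))@o for o,d in rs)
    X=np.linalg.solve(A,b);return X,max(np.linalg.norm(np.cross(X-o,d)) for o,d in rs)
def proj(c,X):
    p=c['camera_matrix']@(np.array(c['R'])@X+c['t']);return p[:2]/p[2]
def wrist(name=None):
    from bench import manip
    from scipy.spatial.transform import Rotation as Ro
    s=manip.state();p=manip.snapshot('wrist');T=np.array(p['tool_from_camera'])
    q=s['tool_rot'];Rw=Ro.from_quat([q[1],q[2],q[3],q[0]]).as_matrix()
    Rc=Rw@T[:3,:3];o=Rw@T[:3,3]+s['ee_pos']
    p['R']=Rc.T;p['t']=-Rc.T@o
    if name:
        cv2.imwrite(f'pics/{name}.png',cv2.resize(p['frame'],(800,600),interpolation=cv2.INTER_CUBIC));pickle.dump(p,open(name+'.pkl','wb'))
    return p
E
python3 - <<'E'
from h import *
d=pickle.load(open('v0.pkl','rb'))
a=cv2.resize(d['scene']['frame'][185:285,135:350],(800,372),interpolation=cv2.INTER_CUBIC)
b=cv2.resize(d['top']['frame'][135:192,150:350],(800,228),interpolation=cv2.INTER_CUBIC)
cv2.imwrite('pics/crop0.png',np.vstack([a,b]))
for n in d:
    f=d[n]['frame'];h=cv2.cvtColor(f,cv2.COLOR_BGR2HSV)
    m=(((h[...,2]>75)).astype(np.uint8))
    k,l,st,ce=cv2.connectedComponentsWithStats(m)
    for i in range(1,k):
        if 25<st[i,4]<9000:
            print(n,st[i].tolist(),ce[i].round(1).tolist(),np.median(f[l==i],0))
E
```

```text
scene [156, 0, 38, 38, 884] [177.2, 16.7] [119. 143. 171.]
scene [155, 130, 69, 59, 2397] [189.9, 159.5] [250. 251. 248.]
scene [294, 144, 12, 16, 162] [299.0, 151.2] [ 51. 115. 162.]
scene [35, 151, 63, 42, 1852] [64.9, 171.5] [ 37.  42. 245.]
scene [258, 158, 18, 31, 526] [266.3, 172.9] [150. 200. 238.]
scene [307, 171, 116, 106, 6670] [364.0, 218.8] [249. 251. 248.]
scene [136, 191, 27, 36, 710] [149.4, 208.5] [158. 164. 167.]
scene [189, 196, 21, 45, 528] [199.3, 218.0] [ 84.5 155.   88. ]
scene [225, 200, 27, 23, 496] [238.1, 211.1] [222. 223. 218.]
scene [244, 234, 24, 32, 650] [255.8, 249.1] [159. 164. 167.]
scene [445, 244, 61, 13, 374] [472.9, 249.5] [223.  230.5 233.5]
scene [144, 261, 60, 39, 445] [173.9, 280.0] [ 82. 185. 245.]
scene [463, 281, 49, 63, 2314] [490.4, 313.0] [170. 130. 133.]
scene [0, 295, 185, 89, 8276] [61.4, 353.8] [195. 212. 223.]
scene [248, 311, 94, 20, 540] [288.3, 320.3] [229.5 117.   50. ]
top [247, 99, 59, 13, 325] [276.0, 104.9] [ 64. 139. 184.]
top [151, 101, 63, 18, 286] [184.3, 108.9] [153.  88.  43.]
top [415, 134, 63, 61, 1984] [446.0, 164.8
[... 278 characters left out ...]
16, 17, 185] [165.4, 157.9] [110. 123. 127.]
top [292, 164, 12, 13, 125] [297.5, 170.3] [ 94. 194.  79.]
top [250, 175, 26, 26, 513] [262.4, 187.4] [221. 215. 210.]
top [106, 184, 94, 107, 7218] [153.0, 237.0] [246. 244. 241.]
top [317, 195, 63, 101, 4388] [347.6, 245.0] [246. 244. 241.]
top [37, 215, 49, 33, 360] [60.4, 231.2] [185.5 201.  205. ]
top [245, 229, 36, 53, 959] [262.4, 255.0] [151. 194. 230.]
top [496, 242, 16, 32, 399] [504.7, 257.8] [71. 87. 92.]
top [234, 293, 14, 15, 163] [240.7, 299.7] [ 94. 198. 232.]
top [464, 352, 48, 32, 1312] [489.4, 369.1] [233. 240. 237.]
top [224, 356, 27, 6, 57] [236.9, 358.4] [89. 85. 72.]
top [209, 360, 14, 2, 28] [215.5, 360.5] [90.5 87.  74. ]
```

View pics/crop0.png

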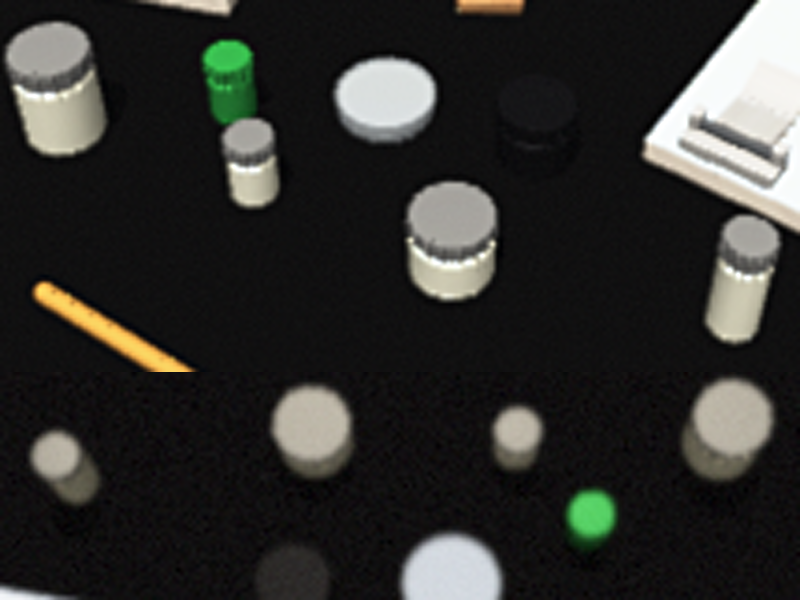

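The crop confirms the choices. White jars and vials with grey caps are the ones meant: tall jar (50,90), short vial (250,165), short jar (452,240) and tall vial (742,280). The green vial (230,80), the black jar (537,120) and the dish (385,98) are left alone. Next I measure.

```bash
python3 - <<'E'
from h import *
d=pickle.load(open('v0.pkl','rb'));T,S=d['top'],d['scene']
sc={'tall_jar':(48,51),'short_vial':(248,137),'short_jar':(452,213),'tall_vial':(749,239)}
bx={'tall_jar':(321,137,22,24),'short_vial':(273,144,13,15),'short_jar':(218,138,20,23),'tall_vial':(158,150,16,17)}
H=dict(tall_jar=.06,short_vial=.042,short_jar=.04,tall_vial=.065)
for n,(x,y,w,h) in bx.items():
    g=cv2.cvtColor(T['frame'],cv2.COLOR_BGR2GRAY)[y-3:y+h+3,x-3:x+w+3]
    g=cv2.resize(g,None,fx=6,fy=6,interpolation=cv2.INTER_CUBIC)
    v=np.percentile(g,95); m=(g>.8*v).astype(np.uint8)
    c=max(cv2.findContours(m,0,1)[0],key=cv2.contourArea);(e,ax,_)=cv2.fitEllipse(cv2.convexHull(c))
    uv=((e[0]+.5)/6-.5+x-3,(e[1]+.5)/6-.5+y-3)
    su=(135+sc[n][0]/3.721-.5,185+sc[n][1]/3.72-.5)
    X,r=tri([ray(T,uv),ray(S,su)])
    print(n,np.round(uv,1),np.round(np.array(ax)/6,1),'tri',X.round(4),round(r,4),'top@H',plane(T,uv,H[n]).round(4),'sc@H',plane(S,su,H[n]).round(4))
def quad(c,box,z,lo):
    x,y,w,h=box;f=c['frame'][y-4:y+h+4,x-4:x+w+4]
    g=cv2.resize(f.max(2),None,fx=4,fy=4,interpolation=cv2.INTER_CUBIC)
    cs=max(cv2.findContours((g>lo).astype(np.uint8),0,1)[0],key=cv2.contourArea);hu=cv2.convexHull(cs)
    for ep in np.linspace(2,40,60):
        q=cv2.approxPolyDP(hu,ep,True)
        if len(q)<=4:break
    q=(q.reshape(-1,2)+.5)/4-.5+[x-4,y-4]
    P=np.array([plane(c,u,z) for u in q]);cc=P[:,:2].mean(0)
    return q,P,cc
for n,c,box,z,lo in[('clipT',T,(106,184,94,107),.014,140),('plainT',T,(317,195,63,101),.014,140),('mailT',T,(245,229,36,53),.008,110),('plainS',S,(155,130,69,59),.014,140),('clipS',S,(307,171,116,106),.014,140),('mailS',S,(258,158,18,31),.008,110)]:
    q,P,cc=quad(c,box,z,lo);e=np.roll(P,-1,0)-P
    print(n,'c',cc.round(4),'edges',np.linalg.norm(e,axis=1).round(4),'ang',np.degrees(np.arctan2(e[:,1],e[:,0])).round(1));print(P[:,:2].round(4).tolist())
# pockets: greyer spots in boards in top view
for n,box in[('clip',(106,184,94,107)),('plain',(317,195,63,101))]:
    x,y,w,h=box;g=cv2.resize(T['frame'][y:y+h,x:x+w],None,fx=4,fy=4,interpolation=cv2.INTER_CUBIC).min(2)
    m=((g<215)&(g>110)).astype(np.uint8);m=cv2.morphologyEx(m,cv2.MORPH_OPEN,np.ones((17,17)))
    for c in cv2.findContours(m,0,1)[0]:
        if cv2.contourArea(c)>800:
            e=cv2.fitEllipse(c);u=((e[0][0]+.5)/4-.5+x,(e[0][1]+.5)/4-.5+y)
            print(n,np.round(u,1),np.round(np.array(e[1])/4,1),plane(T,u,.014).round(4))
E
```

```text
tall_jar [332.7 146.1] [17.7 18.4] tri [ 0.6728 -0.1862  0.0556] 0.0008 top@H [ 0.6712 -0.1849  0.06  ] sc@H [ 0.6768 -0.1835  0.06  ]
short_vial [278.9 149.1] [ 9.9 10.2] tri [ 0.6714 -0.0653  0.0377] 0.0009 top@H [ 0.6699 -0.0643  0.042 ] sc@H [ 0.6752 -0.0637  0.042 ]
short_jar [227.4 147.5] [17.3 17.8] tri [0.6762 0.0533 0.037 ] 0.0008 top@H [0.6752 0.0538 0.04  ] sc@H [0.6789 0.0536 0.04  ]
tall_vial [163.6 155.4] [10.  10.6] tri [0.6534 0.1951 0.0598] 0.0009 top@H [0.6519 0.1949 0.065 ] sc@H [0.6584 0.1947 0.065 ]
clipT c [0.4755 0.2248] edges [0.1682 0.2105 0.1683 0.2103] ang [-101.6  168.4   78.4  -11.6]
[[0.5954, 0.286], [0.5617, 0.1212], [0.3555, 0.1636], [0.3894, 0.3285]]
plainT c [ 0.4536 -0.2187] edges [0.2089 0.0976 0.2099 0.099 ] ang [-170.   100.9   10.3  -79.6]
[[0.5656, -0.2489], [0.3598, -0.285], [0.3413, -0.1892], [0.5477, -0.1515]]
mailT c [ 0.4313 -0.0246] edges [0.1092 0.0374 0.1084 0.0382] ang [-156.6  116.2   23.8  -62.7]
[[0.4899, -0.0197], [0.3897, -0.0631], [0.3733, -0.0296], [0.4724, 0.0142]]
plainS c [ 0.4642 -0.2131] edges [0.2214 0.0972 0.2217 0.1012] ang [  10.8  -80.9 -168.2   99. ]
[[0.3477, -0.1848], [0.5652, -0.1434], [0.5805, -0.2394], [0.3634, -0.2848]]
clipS c [0.4858 0.2255] edges [0.1714 0.2211 0.1644 0.2213] ang [  78.8  -11.5 -101.2  170.3]
[[0.3603, 0.1618], [0.3937, 0.3298], [0.6104, 0.2859], [0.5785, 0.1246]]
mailS c [ 0.4386 -0.0228] edges [0.1133 0.038  0.1137 0.0404] ang [  21.5  -62.1 -157.2  117. ]
[[0.3769, -0.0262], [0.4823, 0.0155], [0.5, -0.0181], [0.3952, -0.0622]]
clip [127.1 251.2] [24.5 25.6] [0.4415 0.283  0.014 ]
clip [136.6 210.4] [16.8 17. ] [0.5348 0.2643 0.014 ]
plain [351.6 263.4] [24.9 25.5] [ 0.4102 -0.2257  0.014 ]
plain [343.3 222.2] [16.6 17. ] [ 0.5037 -0.2103  0.014 ]
```

```bash
echo '[0.09, 0.0388, -0.0111, 0, 0, 0.09, 0.0388, -0.0111, 0, 0, 0.09, 0.0388, -0.0111, 0, 0, 0.09, 0.0388, -0.0111, 0, 0, 0.09, 0.0388, -0.0111, 0, 0, 0.09, 0.0388, -0.0111, 0, 0, 0.09, 0.0388, -0.0111, 0, 0, 0.09, 0.0388, -0.0111, 0, 0]' > m.json && python3 -m crank m.json 25
echo '[0.09, 0.0388, -0.0111, 0, 0, 0.09, 0.0388, -0.0111, 0, 0, 0.09, 0.0388, -0.0111, 0, 0, 0.09, 0.0388, -0.0111, 0, 0, 0.09, 0.0388, -0.0111, 0, 0, 0.09, 0.0388, -0.0111, 0, 0, 0.09, 0.0388, -0.0111, 0, 0, 0.09, 0, 0, 0, 0]' > m.json && python3 -m crank m.json
python3 -c "
from h import *
p=wrist('w1');print(p['camera_matrix'].tolist(),p['tool_from_camera'].round(3).tolist())
print((-p['R'].T@p['t']).round(4), [proj(p,np.array([.672,-.185,z])).round(1).tolist() for z in(0,.06)])"
```

```text
clock: 0.77
ee_pos: [0.4389, -0.3412, 0.2184]
tool_rot: [-0.0, 0.988, 0.156, -0.0]
wrist_force: [0.3, -1.3, -1.0]
opening: 0.09
grip_force: 0.0
clock: 1.43
ee_pos: [0.6764, -0.1795, 0.2166]
tool_rot: [-0.002, 0.987, 0.159, 0.001]
wrist_force: [-1.1, -0.1, -0.5]
opening: 0.0903
grip_force: 0.0
[[298.29724330323, 0.0, 253.42499922299973], [0.0, 298.29724330323, 189.68739859184666], [0.0, 0.0, 1.0]] [[-0.001, -0.955, -0.295, 0.083], [1.0, -0.0, -0.001, -0.0], [0.001, -0.295, 0.955, -0.166], [0.0, 0.0, 0.0, 1.0]]
[ 0.7546 -0.1537  0.3826] [[257.4, 168.4], [257.9, 180.5]]
```

View pics/w1.png

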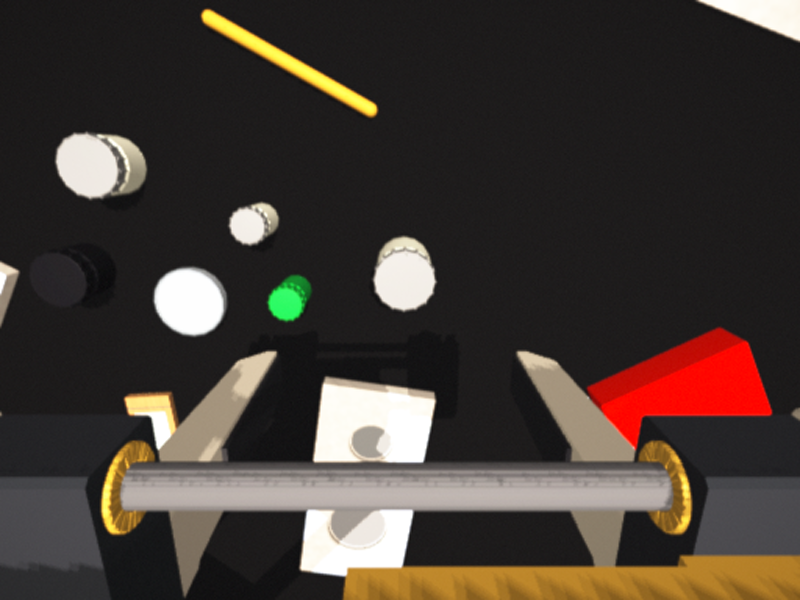

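The wrist view shows the tall jar's cap at (404,280), the short vial's at (248,225) and the short jar's at (88,166). The green vial is at (286,300) and the dish at (190,301). I'll compare these with the top-view estimates.

```bash
cat >> h.py <<'E'
d0=pickle.load(open('v0.pkl','rb'))
TU=dict(tall_jar=(332.7,146.1),short_vial=(278.9,149.1),short_jar=(227.4,147.5),tall_vial=(163.6,155.4))
HT=dict(tall_jar=.06,short_vial=.042,short_jar=.04,tall_vial=.065)
def cap(p,n,uv800):
    x,y=np.array(uv800)/1.5625
    g=p['frame'].min(2).astype(np.uint8);x0,y0=int(x)-26,max(int(y)-26,0);g=cv2.resize(g[y0:y0+52,x0:x0+52],None,fx=6,fy=6,interpolation=cv2.INTER_CUBIC)
    v=np.median(g[int((y-y0)*6)-8:int((y-y0)*6)+8,int((x-x0)*6)-8:int((x-x0)*6)+8])
    k,l,st,ce=cv2.connectedComponentsWithStats(cv2.morphologyEx((g>.93*v).astype(np.uint8),cv2.MORPH_OPEN,np.ones((25,25))))
    i=l[int((y-y0)*6),int((x-x0)*6)];c=max(cv2.findContours((l==i).astype(np.uint8),0,1)[0],key=cv2.contourArea)
    e=cv2.fitEllipse(cv2.convexHull(c));u=((e[0][0]+.5)/6-.5+x0,(e[0][1]+.5)/6-.5+y0)
    X,r=tri([ray(p,u),ray(d0['top'],TU[n])])
    print(n,np.round(u,1),np.round(np.array(e[1])/6,1),'tri top+wrist',X.round(4),round(r,4),'wrist@H',plane(p,u,HT[n])[:2].round(4),'@triZ',plane(p,u,X[2])[:2].round(4))
def go(X,Y,Z,psi=None):
    from bench import manip
    s=manip.state();q=s['tool_rot'];ps=2*np.arctan2(q[2],q[1]);D=np.array([X,Y,Z])-s['ee_pos'];c,n=np.cos(ps),np.sin(ps)
    print('psi',round(ps,4),'ee',s['ee_pos'].round(4),'shift',np.round([c*D[0]+n*D[1],n*D[0]-c*D[1],-D[2]],4),'turn',None if psi is None else round(ps-psi,4))
E
python3 -c "
from h import *
p=pickle.load(open('w1.pkl','rb'))
cap(p,'tall_jar',(404,280));cap(p,'short_vial',(248,225));cap(p,'short_jar',(88,166))
go(.6715,-.185,.03)"
```

```text
tall_jar [258.5 179.1] [36.  37.5] tri top+wrist [ 0.6725 -0.1857  0.055 ] 0.0 wrist@H [ 0.6738 -0.1852] @triZ [ 0.6725 -0.1857]
short_vial [157.9 144.2] [20.  21.7] tri top+wrist [ 0.6711 -0.0641  0.0383] 0.0004 wrist@H [ 0.6722 -0.0647] @triZ [ 0.6713 -0.0637]
short_jar [ 55.4 105.6] [34.8 41.7] tri top+wrist [0.6767 0.0546 0.037 ] 0.0008 wrist@H [0.6778 0.0534] @triZ [0.6772 0.0552]
psi 0.3187 ee [ 0.674  -0.1818  0.2166] shift [-0.0034  0.0022  0.1866] turn None
```

```bash
echo '[0.09, -0.002, 0.003, 0.03, 0, 0.09, 0, 0, 0.04, 0, 0.09, 0, 0, 0.04, 0, 0.09, 0, 0, 0.04, 0, 0.09, 0, 0, 0.036, 0, 0.09, 0, 0, 0, 0]' > m.json && python3 -m crank m.json 20
echo '[0.03, 0, 0, 0, 0, 0.03, 0, 0, 0, 0, 0.03, 0, 0, 0, 0, 0.03, 0, 0, 0, 0, 0.03, 0, 0, 0, 0, 0.03, 0, 0, 0, 0]' > m.json && python3 -m crank m.json 20; python3 -c "
from h import *
go(.4415,.283,.13,-.2)"
```

```text
clock: 1.98
ee_pos: [0.664, -0.1871, 0.0237]
tool_rot: [-0.004, 0.988, 0.156, -0.007]
wrist_force: [-1.9, 0.8, -1.0]
opening: 0.09
grip_force: 0.0
clock: 2.48
ee_pos: [0.6718, -0.1889, 0.0345]
tool_rot: [0.001, 0.988, 0.156, 0.001]
wrist_force: [0.1, 0.5, 0.1]
opening: 0.0547
grip_force: 0.0
psi 0.3139 ee [ 0.6718 -0.1889  0.0345] shift [-0.0734 -0.52   -0.0955] turn 0.5139
```

```bash
echo '[0.03, 0.002, -0.003, 0, 0, 0.03, 0, 0, 0, 0, 0.03, 0, 0, 0, 0, 0.03, 0, 0, 0, 0]' > m.json && python3 -m crank m.json 20; 
echo '[0.03, 0, 0, 0, 0, 0.03, 0, 0, -0.01, 0, 0.03, 0, 0, -0.02, 0, 0.03, 0, 0, -0.02, 0, 0.03, 0, 0, -0.02, 0, 0.03, 0, 0, -0.01, 0, 0.03, 0, 0, 0, 0, 0.03, 0, 0, 0, 0]' > m.json && python3 -m crank m.json 20; python3 -c "
from h import *
go(.4415,.283,.13,-.2)"
```

```text
clock: 2.82
ee_pos: [0.6725, -0.1847, 0.0333]
tool_rot: [-0.0, 0.988, 0.156, 0.001]
wrist_force: [0.2, 1.7, 4.4]
opening: 0.0439
grip_force: 20.0
clock: 3.48
ee_pos: [0.6719, -0.1853, 0.1127]
tool_rot: [0.0, 0.988, 0.156, 0.0]
wrist_force: [-0.4, -0.5, -1.5]
opening: 0.0435
grip_force: 20.0
psi 0.3137 ee [ 0.6719 -0.1853  0.1127] shift [-0.0747 -0.5165 -0.0173] turn 0.5137
```

```bash
echo '[0.03, -0.002, -0.0165, -0.01, 0, 0.03, -0.0053, -0.036, 0, 0, 0.03, -0.0053, -0.036, 0, 0, 0.03, -0.0053, -0.036, 0, 0, 0.03, -0.0053, -0.036, 0, 0, 0.03, -0.0053, -0.036, 0, 0, 0.03, -0.0053, -0.036, 0, 0, 0.03, -0.0053, -0.036, 0, 0]' > m.json && python3 -m crank m.json
echo '[0.03, -0.0053, -0.036, 0, 0, 0.03, -0.0053, -0.036, 0, 0, 0.03, -0.0053, -0.036, 0, 0, 0.03, -0.0053, -0.036, 0, 0, 0.03, -0.0053, -0.036, 0, 0, 0.03, -0.0053, -0.036, 0, 0, 0.03, -0.005, -0.032, 0, 0, 0.03, 0, 0, 0, 0]' > m.json && python3 -m crank m.json
echo '[0.03, 0, 0, 0, 0, 0.03, 0, 0, 0, 0, 0.03, 0, 0, 0, 0]' > m.json && python3 -m crank m.json
python3 -c "
from h import *
go(.4415,.283,.043);p=wrist('w2')
for n,X in dict(pw=(.4415,.283,.014),pn=(.5348,.2643,.014)).items(): print(n,proj(p,np.array(X))*1.5625)"
```

```text
clock: 4.15
ee_pos: [0.5496, 0.0596, 0.1208]
tool_rot: [-0.0, 0.988, 0.156, -0.002]
wrist_force: [1.1, 0.5, -1.0]
opening: 0.0437
grip_force: 20.0
clock: 4.82
ee_pos: [0.436, 0.2866, 0.121]
tool_rot: [-0.001, 0.987, 0.158, -0.002]
wrist_force: [0.6, -0.0, -1.3]
opening: 0.0436
grip_force: 20.0
clock: 5.07
ee_pos: [0.4406, 0.2816, 0.1219]
tool_rot: [0.0, 0.988, 0.156, -0.001]
wrist_force: [0.8, -0.5, -1.1]
opening: 0.0434
grip_force: 20.0
psi 0.3127 ee [0.4406 0.2816 0.1219] shift [ 0.0013 -0.001   0.0789] turn None
pw [395.18611209 291.03828058]
pn [478.04276708 148.86428217]
```

View pics/w2.png

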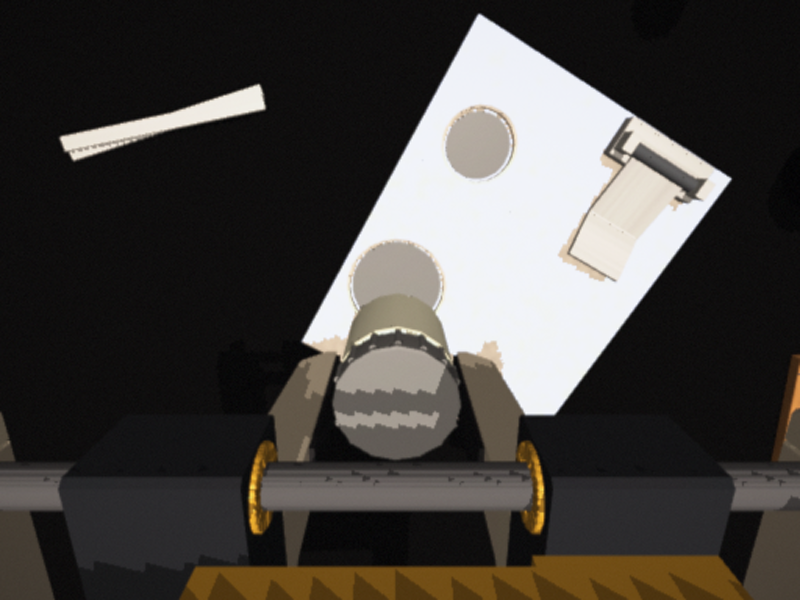

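The wide pocket appears at about (396,286) and the narrow one at (479,144). Both lie within 3 mm of the top-view prediction. Lowering.

```bash
echo '[0.03, 0.0028, -0.001, 0.01, 0, 0.03, 0, 0, 0.02, 0, 0.03, 0, 0, 0.02, 0, 0.03, 0, 0, 0.015, 0, 0.03, 0, 0, 0.007, 0, 0.03, 0, 0, 0, 0, 0.03, 0, 0, 0, 0, 0.03, 0, 0, 0.004, 0]' > m.json && python3 -m crank m.json
echo '[0.03, 0, 0, 0.002, 0, 0.03, 0, 0, 0.001, 0, 0.03, 0, 0, 0, 0, 0.03, 0, 0, 0, 0]' > m.json && python3 -m crank m.json
```

```text
clock: 5.78
ee_pos: [0.4442, 0.2848, 0.0479]
tool_rot: [-0.0, 0.988, 0.156, 0.001]
wrist_force: [-0.4, -0.7, -0.9]
opening: 0.0439
grip_force: 20.0
clock: 6.12
ee_pos: [0.4428, 0.2846, 0.044]
tool_rot: [-0.0, 0.988, 0.156, 0.0]
wrist_force: [0.3, -0.5, -0.7]
opening: 0.0436
grip_force: 20.0
```

```bash
echo '[0.03, 0, 0, 0.001, 0, 0.03, 0, 0, 0.001, 0, 0.03, 0, 0, 0, 0, 0.03, 0, 0, 0, 0]' > m.json && python3 -m crank m.json
echo '[0.03, 0, 0, 0.001, 0, 0.03, 0, 0, 0, 0, 0.03, 0, 0, 0, 0]' > m.json && python3 -m crank m.json
```

```text
clock: 6.45
ee_pos: [0.4426, 0.2846, 0.0416]
tool_rot: [0.0, 0.988, 0.156, -0.0]
wrist_force: [0.1, 1.0, -1.9]
opening: 0.0437
grip_force: 20.0
clock: 6.7
ee_pos: [0.4428, 0.2846, 0.0413]
tool_rot: [-0.0, 0.988, 0.156, 0.0]
wrist_force: [-1.1, -0.5, 5.5]
opening: 0.0436
grip_force: 20.0
```

Contact comes at the predicted 41.3 mm. Release, rise, and go to the short vial.

```bash
echo '[0.07, 0, 0, -0.001, 0, 0.07, 0, 0, 0, 0, 0.07, 0, 0, 0, 0, 0.07, 0, 0, 0, 0, 0.07, 0, 0, 0, 0, 0.07, 0, 0, -0.02, 0, 0.07, 0, 0, -0.04, 0, 0.07, 0, 0, -0.04, 0]' > m.json && python3 -m crank m.json
python3 -c "
from h import *
go(.672,-.0645,.14)"
```

```text
clock: 7.37
ee_pos: [0.4412, 0.2839, 0.1412]
tool_rot: [0.0, 0.988, 0.156, -0.002]
wrist_force: [1.7, -0.3, 0.5]
opening: 0.0698
grip_force: 0.0
psi 0.3136 ee [0.4412 0.2839 0.1412] shift [0.112  0.4026 0.0012] turn None
```

```bash
echo '[0.055, 0.0102, 0.0366, 0, 0, 0.055, 0.0102, 0.0366, 0, 0, 0.055, 0.0102, 0.0366, 0, 0, 0.055, 0.0102, 0.0366, 0, 0, 0.055, 0.0102, 0.0366, 0, 0, 0.055, 0.0102, 0.0366, 0, 0, 0.055, 0.0102, 0.0366, 0, 0, 0.055, 0.0102, 0.0366, 0, 0]' > m.json && python3 -m crank m.json
echo '[0.055, 0.0102, 0.0366, 0, 0, 0.055, 0.0102, 0.0366, 0, 0, 0.055, 0.0102, 0.0366, 0, 0, 0.055, 0, 0, 0, 0, 0.055, 0, 0, 0, 0, 0.055, 0, 0, 0, 0]' > m.json && python3 -m crank m.json
python3 -c "
from h import *
go(.672,-.0645,.014)"
```

```text
clock: 8.03
ee_pos: [0.6114, 0.0295, 0.1415]
tool_rot: [-0.0, 0.988, 0.156, -0.0]
wrist_force: [0.4, 0.5, 0.9]
opening: 0.0548
grip_force: 0.0
clock: 8.53
ee_pos: [0.673, -0.0634, 0.1409]
tool_rot: [-0.001, 0.988, 0.156, -0.001]
wrist_force: [-0.0, 0.0, 0.4]
opening: 0.055
grip_force: 0.0
psi 0.3132 ee [ 0.673  -0.0634  0.1409] shift [-0.0013  0.0007  0.1269] turn None
```

```bash
echo '[0.055, -0.001, 0.001, 0.03, 0, 0.055, 0, 0, 0.04, 0, 0.055, 0, 0, 0.03, 0, 0.055, 0, 0, 0.015, 0, 0.055, 0, 0, 0.006, 0, 0.055, 0, 0, 0.004, 0, 0.02, 0, 0, 0.001, 0, 0.02, 0, 0, 0, 0]' > m.json && python3 -m crank m.json 15
echo '[0.015, 0, 0, 0, 0, 0.015, 0, 0, 0, 0, 0.015, 0, 0, 0, 0, 0.015, 0, 0, 0, 0, 0.015, 0, 0, 0, 0, 0.015, 0, 0, 0, 0]' > m.json && python3 -m crank m.json 15
```

```text
clock: 9.2
ee_pos: [0.6739, -0.0646, 0.0171]
tool_rot: [0.0, 0.988, 0.157, 0.001]
wrist_force: [0.6, -0.3, 1.0]
opening: 0.0459
grip_force: 0.0
clock: 9.7
ee_pos: [0.6738, -0.0652, 0.0168]
tool_rot: [0.0, 0.988, 0.156, 0.001]
wrist_force: [0.7, 0.6, 5.0]
opening: 0.0259
grip_force: 15.0
```

```bash
echo '[0.015, 0, 0, -0.01, 0, 0.015, 0, 0, -0.03, 0, 0.015, 0, 0, -0.04, 0, 0.015, 0, 0, -0.03, 0, 0.015, 0, 0, -0.01, 0, 0.015, 0, 0, 0, 0, 0.015, 0, 0, 0, 0]' > m.json && python3 -m crank m.json
python3 -c "
from h import *
go(.536,.265,.136)"
```

```text
clock: 10.28
ee_pos: [0.6728, -0.065, 0.1355]
tool_rot: [0.0, 0.988, 0.156, 0.0]
wrist_force: [-0.1, 0.6, -0.4]
opening: 0.0261
grip_force: 15.0
psi 0.3137 ee [ 0.6728 -0.065   0.1355] shift [-0.0283 -0.3561 -0.0005] turn None
```

```bash
echo '[0.015, -0.002, -0.02, 0, 0, 0.015, -0.0029, -0.0365, 0, 0, 0.015, -0.0029, -0.0365, 0, 0, 0.015, -0.0029, -0.0365, 0, 0, 0.015, -0.0029, -0.0365, 0, 0, 0.015, -0.0029, -0.0365, 0, 0, 0.015, -0.0029, -0.0365, 0, 0, 0.015, -0.0029, -0.0365, 0, 0]' > m.json && python3 -m crank m.json
echo '[0.015, -0.0029, -0.0365, 0, 0, 0.015, -0.0029, -0.0365, 0, 0, 0.015, 0, -0.0075, 0, 0, 0.015, 0, 0, 0, 0, 0.015, 0, 0, 0, 0, 0.015, 0, 0, 0, 0]' > m.json && python3 -m crank m.json
python3 -c "
from h import *
go(.536,.265,.0265)"
```

```text
clock: 10.95
ee_pos: [0.564, 0.1912, 0.1326]
tool_rot: [-0.0, 0.988, 0.156, -0.003]
wrist_force: [0.8, -0.1, -0.2]
opening: 0.0254
grip_force: 15.0
clock: 11.45
ee_pos: [0.5364, 0.2635, 0.1343]
tool_rot: [0.0, 0.988, 0.156, -0.001]
wrist_force: [0.7, -0.1, 0.0]
opening: 0.0257
grip_force: 15.0
psi 0.313 ee [0.5364 0.2635 0.1343] shift [ 0.     -0.0015  0.1078] turn None
```

```bash
echo '[0.015, 0, -0.0015, 0.02, 0, 0.015, 0, 0, 0.035, 0, 0.015, 0, 0, 0.025, 0, 0.015, 0, 0, 0.015, 0, 0.015, 0, 0, 0.007, 0, 0.015, 0, 0, 0.003, 0, 0.015, 0, 0, 0.001, 0, 0.015, 0, 0, 0, 0]' > m.json && python3 -m crank m.json
echo '[0.015, 0, 0, 0.001, 0, 0.015, 0, 0, 0.001, 0, 0.015, 0, 0, 0, 0, 0.015, 0, 0, 0, 0]' > m.json && python3 -m crank m.json
```

```text
clock: 12.12
ee_pos: [0.537, 0.2659, 0.0304]
tool_rot: [-0.0, 0.988, 0.156, 0.001]
wrist_force: [0.4, -0.3, -0.4]
opening: 0.0257
grip_force: 15.0
clock: 12.45
ee_pos: [0.5362, 0.2665, 0.0282]
tool_rot: [-0.0, 0.988, 0.156, 0.0]
wrist_force: [0.2, -0.6, -0.5]
opening: 0.0258
grip_force: 15.0
```

```bash
echo '[0.015, 0, 0, 0.001, 0, 0.015, 0, 0, 0.001, 0, 0.015, 0, 0, 0, 0, 0.015, 0, 0, 0, 0]' > m.json && python3 -m crank m.json
echo '[0.015, 0, 0, 0.001, 0, 0.015, 0, 0, 0.0005, 0, 0.015, 0, 0, 0, 0, 0.015, 0, 0, 0, 0]' > m.json && python3 -m crank m.json
```

```text
clock: 12.78
ee_pos: [0.5358, 0.2664, 0.0255]
tool_rot: [0.0, 0.988, 0.156, -0.0]
wrist_force: [0.2, -0.2, -0.1]
opening: 0.0259
grip_force: 15.0
clock: 13.12
ee_pos: [0.5361, 0.2665, 0.0248]
tool_rot: [-0.0, 0.988, 0.156, 0.0]
wrist_force: [-2.0, -0.5, 5.1]
opening: 0.0256
grip_force: 15.0
```

```bash
echo '[0.055, 0, 0, -0.001, 0, 0.055, 0, 0, 0, 0, 0.055, 0, 0, 0, 0, 0.055, 0, 0, 0, 0, 0.055, 0, 0, 0, 0, 0.055, 0, 0, -0.02, 0, 0.055, 0, 0, -0.04, 0, 0.055, 0, 0, -0.04, 0]' > m.json && python3 -m crank m.json
python3 -c "
from h import *
go(.40,-.035,.17,.40)"
```

```text
clock: 13.78
ee_pos: [0.5344, 0.2658, 0.1244]
tool_rot: [0.0, 0.988, 0.156, -0.002]
wrist_force: [1.5, 0.2, -0.2]
opening: 0.0553
grip_force: 0.0
psi 0.3137 ee [0.5344 0.2658 0.1244] shift [-0.2207  0.2447 -0.0456] turn -0.0863
```

```bash
echo '[0.07, -0.0245, 0.0272, -0.005, 0, 0.07, -0.0245, 0.0272, -0.005, 0, 0.07, -0.0245, 0.0272, -0.005, 0, 0.07, -0.0245, 0.0272, -0.005, 0, 0.07, -0.0245, 0.0272, -0.005, 0, 0.07, -0.0245, 0.0272, -0.005, 0, 0.07, -0.0245, 0.0272, -0.005, 0, 0.07, -0.0245, 0.0272, -0.005, 0]' > m.json && python3 -m crank m.json
echo '[0.07, -0.0245, 0.0272, -0.005, 0, 0.07, 0, 0, 0, -0.086, 0.07, 0, 0, 0, 0, 0.07, 0, 0, 0, 0, 0.07, 0, 0, 0, 0]' > m.json && python3 -m crank m.json
python3 -c "
from h import *
p=wrist('w3');go(.4313,-.0246,.004)
f=p['frame'];h=cv2.cvtColor(f,cv2.COLOR_BGR2HSV);m=((h[...,2]>110)).astype(np.uint8);u=proj(p,np.array([.4313,-.0246,.008]));print(u*1.5625)
k,l,st,ce=cv2.connectedComponentsWithStats(m);i=l[int(u[1]),int(u[0])];print(st[i])
c=max(cv2.findContours((l==i).astype(np.uint8),0,1)[0],key=cv2.contourArea);q=cv2.approxPolyDP(cv2.convexHull(c),8,True).reshape(-1,2);print((q*1.5625).tolist());P=np.array([plane(p,x,.008) for x in q]);print(P.round(4).tolist())
"
```

```text
clock: 14.45
ee_pos: [0.4157, -0.0024, 0.1654]
tool_rot: [0.0, 0.988, 0.157, 0.0]
wrist_force: [0.7, -0.8, 0.2]
opening: 0.07
grip_force: 0.0
clock: 14.87
ee_pos: [0.4019, -0.0339, 0.1701]
tool_rot: [-0.0, 0.98, 0.198, -0.0]
wrist_force: [-0.9, 0.0, -0.3]
opening: 0.0702
grip_force: 0.0
psi 0.3997 ee [ 0.402  -0.0337  0.17  ] shift [0.0305 0.0031 0.166 ] turn None
[400.92404993 229.53608092]
[ 239   92   38  101 3677]
[[431.25, 145.3125], [426.5625, 298.4375], [375.0, 300.0], [373.4375, 143.75]]
[[0.4912, -0.0213, 0.008], [0.3917, -0.0619, 0.008], [0.3759, -0.0273, 0.008], [0.4771, 0.0148, 0.008]]
```

View pics/w3.png

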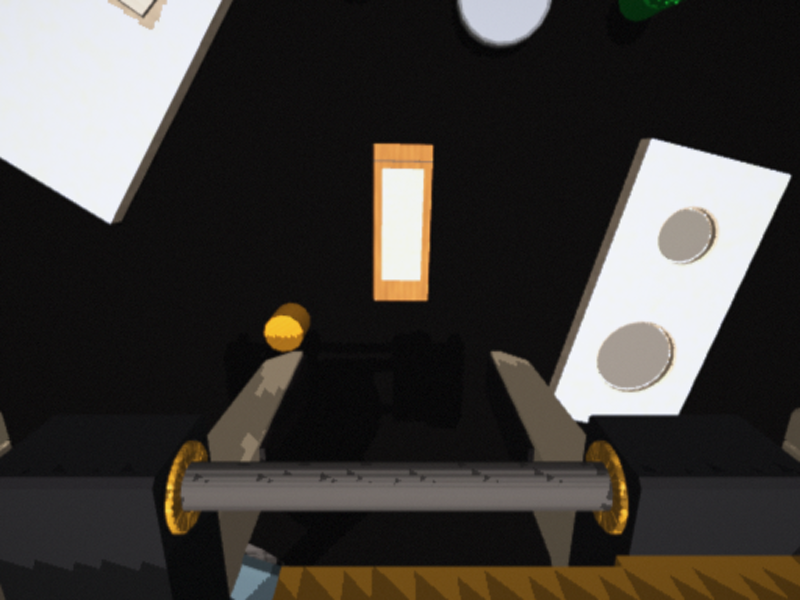

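The mailer spans (373,144) to (431,298), squared to the tool at about 22.5°. The orange cylinder at (286,320) is clear of the fingers. I'll grasp the mailer 20 mm behind its centre.

```bash
echo '[0.056, 0.0122, 0.0033, 0.02, 0.004, 0.056, 0, 0, 0.04, 0, 0.056, 0, 0, 0.04, 0, 0.056, 0, 0, 0.03, 0, 0.056, 0, 0, 0.015, 0, 0.056, 0, 0, 0.007, 0, 0.056, 0, 0, 0.003, 0, 0.056, 0, 0, 0, 0]' > m.json && python3 -m crank m.json 15
echo '[0.056, 0, 0, 0.002, 0, 0.056, 0, 0, 0.002, 0, 0.056, 0, 0, 0, 0, 0.056, 0, 0, 0, 0]' > m.json && python3 -m crank m.json
```

```text
clock: 15.58
ee_pos: [0.4146, -0.0322, 0.015]
tool_rot: [-0.0, 0.98, 0.197, -0.0]
wrist_force: [-0.3, -0.7, 0.4]
opening: 0.0559
grip_force: 0.0
clock: 15.92
ee_pos: [0.4148, -0.033, 0.0118]
tool_rot: [0.0, 0.98, 0.197, 0.001]
wrist_force: [0.1, -0.3, 0.7]
opening: 0.056
grip_force: 0.0
```

```bash
echo '[0.056, 0, 0, 0.003, 0, 0.056, 0, 0, 0.003, 0, 0.056, 0, 0, 0.002, 0, 0.056, 0, 0, 0.001, 0, 0.056, 0, 0, 0, 0, 0.056, 0, 0, 0, 0]' > m.json && python3 -m crank m.json
echo '[0.03, 0, 0, 0, 0, 0.03, 0, 0, 0, 0, 0.03, 0, 0, 0, 0, 0.03, 0, 0, 0, 0, 0.03, 0, 0, 0, 0, 0.03, 0, 0, 0, 0]' > m.json && python3 -m crank m.json 20
```

```text
clock: 16.42
ee_pos: [0.4142, -0.0328, 0.002]
tool_rot: [-0.0, 0.98, 0.197, -0.0]
wrist_force: [-0.3, -0.7, -0.2]
opening: 0.0558
grip_force: 0.0
clock: 16.92
ee_pos: [0.4144, -0.0329, 0.0022]
tool_rot: [0.0, 0.98, 0.197, 0.0]
wrist_force: [-0.9, -0.1, 0.1]
opening: 0.0396
grip_force: 20.0
```

```bash
echo '[0.03, 0, 0, -0.01, 0, 0.03, 0, 0, -0.02, 0, 0.03, 0, 0, -0.03, 0, 0.03, 0, 0, -0.02, 0.119, 0.03, 0, 0, 0, 0.12, 0.03, 0, 0, 0, 0.12, 0.03, 0, 0, 0, 0.12, 0.03, 0, 0, 0, 0.12]' > m.json && python3 -m crank m.json
echo '[0.03, 0, 0, 0, 0, 0.03, 0, 0, 0, 0]' > m.json && python3 -m crank m.json
python3 -c "
from h import *
go(.4073,.1989,.08,-.2025)"
```

```text
clock: 17.58
ee_pos: [0.4143, -0.0328, 0.0823]
tool_rot: [0.0, 0.995, -0.104, 0.0]
wrist_force: [0.5, -1.0, -0.5]
opening: 0.0398
grip_force: 20.0
clock: 17.75
ee_pos: [0.4142, -0.0328, 0.0821]
tool_rot: [-0.0, 0.995, -0.1, -0.0]
wrist_force: [0.6, 0.8, -0.9]
opening: 0.0397
grip_force: 20.0
psi -0.1996 ee [ 0.4142 -0.0328  0.0821] shift [-0.0527 -0.2257  0.0021] turn 0.0029
```

```bash
echo '[0.03, -0.004, -0.0165, 0, 0.003, 0.03, -0.0081, -0.035, 0, 0, 0.03, -0.0081, -0.035, 0, 0, 0.03, -0.0081, -0.035, 0, 0, 0.03, -0.0081, -0.035, 0, 0, 0.03, -0.0081, -0.035, 0, 0, 0.03, -0.0081, -0.034, 0, 0, 0.03, 0, 0, 0, 0]' > m.json && python3 -m crank m.json
echo '[0.03, 0, 0, 0, 0, 0.03, 0, 0, 0, 0, 0.03, 0, 0, 0, 0]' > m.json && python3 -m crank m.json
python3 -c "
from h import *
p=wrist('w4');go(.4073,.1989,.018,-.2025)
f=p['frame'];m=(f.min(2)>200).astype(np.uint8)
c=np.array([.4765,.2255]);ux=np.array([.9796,-.2011]);uy=np.array([.2011,.9796])
for n,(x,y) in dict(lip=(.024,-.04),c1=(.105,.085),c2=(.105,-.085),c3=(-.105,-.085),wall=(.08,-.04)).items():
    print(n,(proj(p,np.array([*(c+x*ux+y*uy),.014]))*1.5625).round(1))
"
```

```text
clock: 18.42
ee_pos: [0.4084, 0.2037, 0.0823]
tool_rot: [-0.001, 0.995, -0.099, 0.0]
wrist_force: [-0.5, 0.7, -0.4]
opening: 0.04
grip_force: 20.0
clock: 18.67
ee_pos: [0.4089, 0.1976, 0.082]
tool_rot: [0.0, 0.995, -0.103, -0.0]
wrist_force: [-0.1, -0.8, 0.2]
opening: 0.0397
grip_force: 20.0
psi -0.207 ee [0.4091 0.1974 0.0821] shift [-0.002  -0.0011  0.0641] turn -0.0045
lip [394.3 147.3]
c1 [100.5 -50.6]
c2 [498.9 -52.5]
c3 [475.9 389. ]
wall [393.7  14.4]
```

View pics/w4.png

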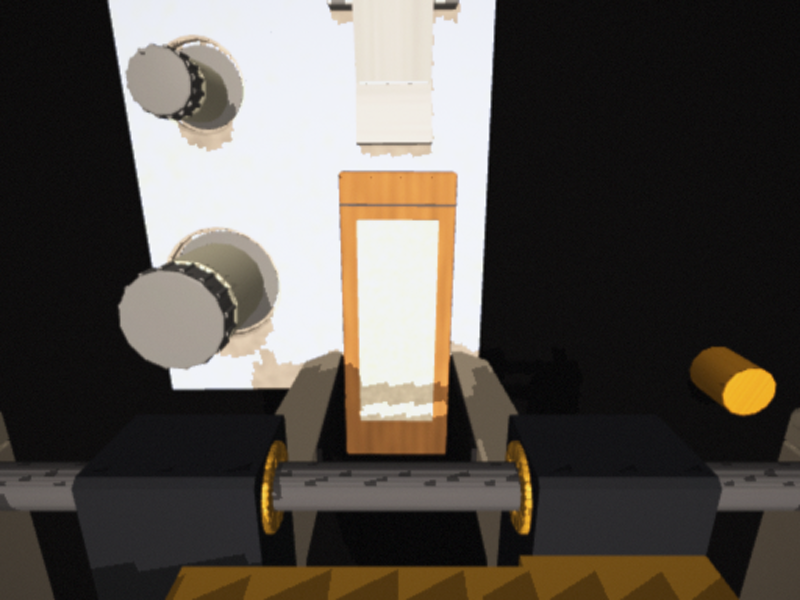

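The tall jar and short vial stand in their pockets. The clip's axis at column 394.5 lies nearly in line with the mailer at column 397.5, with matching yaw. Lowering onto the bed just short of the lip.

```bash
echo '[0.03, -0.004, -0.0011, 0.015, -0.004, 0.03, 0, 0, 0.02, 0, 0.03, 0, 0, 0.015, 0, 0.03, 0, 0, 0.007, 0, 0.03, 0, 0, 0.003, 0, 0.03, 0, 0, 0.001, 0, 0.03, 0, 0, 0, 0, 0.03, 0, 0, 0, 0]' > m.json && python3 -m crank m.json
echo '[0.03, 0, 0, 0.001, 0, 0.03, 0, 0, 0.001, 0, 0.03, 0, 0, 0, 0, 0.03, 0, 0, 0, 0]' > m.json && python3 -m crank m.json
```

```text
clock: 19.38
ee_pos: [0.406, 0.2004, 0.0219]
tool_rot: [-0.0, 0.995, -0.101, 0.001]
wrist_force: [-0.7, -0.7, -0.0]
opening: 0.0396
grip_force: 20.0
clock: 19.72
ee_pos: [0.4053, 0.2006, 0.0193]
tool_rot: [-0.0, 0.995, -0.101, 0.0]
wrist_force: [0.1, -0.3, 0.1]
opening: 0.04
grip_force: 20.0
```

```bash
echo '[0.03, 0, 0.001, 0.001, 0, 0.03, 0, 0, 0.001, 0, 0.03, 0, 0, 0, 0, 0.03, 0, 0, 0, 0]' > m.json && python3 -m crank m.json
echo '[0.03, 0, 0, 0.001, 0, 0.03, 0, 0, 0.0003, 0, 0.03, 0, 0, 0, 0, 0.03, 0, 0, 0, 0]' > m.json && python3 -m crank m.json
```

```text
clock: 20.05
ee_pos: [0.405, 0.1996, 0.0171]
tool_rot: [0.0, 0.995, -0.101, -0.0]
wrist_force: [0.2, 0.1, 0.9]
opening: 0.0396
grip_force: 20.0
clock: 20.38
ee_pos: [0.4052, 0.1996, 0.0162]
tool_rot: [-0.0, 0.995, -0.101, 0.0]
wrist_force: [-2.6, 0.3, 6.0]
opening: 0.0396
grip_force: 20.0
```

```bash
echo '[0.03, 0, 0, -0.0006, 0, 0.03, 0.008, 0, 0, 0, 0.03, 0.01, 0, 0, 0, 0.03, 0.01, 0, 0, 0, 0.03, 0.006, 0, 0, 0, 0.03, 0, 0, 0, 0]' > m.json && python3 -m crank m.json 25
echo '[0.03, 0.006, 0, 0, 0, 0.03, 0.006, 0, 0, 0, 0.03, 0.005, 0, 0, 0, 0.03, 0.004, 0, 0, 0, 0.03, 0, 0, 0, 0, 0.03, 0, 0, 0, 0]' > m.json && python3 -m crank m.json; python3 -c "
from h import *
D=np.array(__import__('bench').manip.state()['ee_pos'][:2])-[.4765,.2255];print(D@[.9796,-.2011]+.0205,D@[.2011,.9796])"
```

```text
clock: 20.88
ee_pos: [0.4403, 0.1923, 0.0163]
tool_rot: [-0.0, 0.995, -0.101, 0.0]
wrist_force: [0.8, -0.1, -0.5]
opening: 0.0394
grip_force: 25.0
clock: 21.38
ee_pos: [0.4597, 0.1884, 0.0164]
tool_rot: [-0.0, 0.995, -0.101, 0.001]
wrist_force: [1.4, -1.2, -1.1]
opening: 0.0395
grip_force: 25.0
0.011531613122744422 -0.039737140033273166
```

```bash
echo '[0.03, 0.004, 0, 0, 0, 0.03, 0.003, 0, 0, 0, 0.03, 0.002, 0, 0, 0, 0.03, 0, 0, 0, 0, 0.03, 0, 0, 0, 0]' > m.json && python3 -m crank m.json
echo '[0.03, 0.001, 0, 0, 0, 0.03, 0.001, 0, 0, 0, 0.03, 0, 0, 0, 0, 0.03, 0, 0, 0, 0]' > m.json && python3 -m crank m.json
echo '[0.03, 0.001, 0, 0, 0, 0.03, 0.001, 0, 0, 0, 0.03, 0, 0, 0, 0, 0.03, 0, 0, 0, 0]' > m.json && python3 -m crank m.json; python3 -c "
from h import *
D=np.array(__import__('bench').manip.state()['ee_pos'][:2])-[.4765,.2255];print(D@[.9796,-.2011]+.0205,D@[.2011,.9796])
p=wrist('w5')"
```

```text
clock: 21.8
ee_pos: [0.4684, 0.1866, 0.0165]
tool_rot: [-0.0, 0.995, -0.101, 0.0]
wrist_force: [-0.0, 0.0, -1.5]
opening: 0.0396
grip_force: 25.0
clock: 22.13
ee_pos: [0.4696, 0.1863, 0.0164]
tool_rot: [0.0, 0.995, -0.101, -0.0]
wrist_force: [-0.6, 0.1, -1.5]
opening: 0.0396
grip_force: 25.0
clock: 22.47
ee_pos: [0.4719, 0.1859, 0.0165]
tool_rot: [-0.0, 0.995, -0.101, 0.0]
wrist_force: [-0.4, 0.0, -1.0]
opening: 0.0398
grip_force: 25.0
0.023973508791365245 -0.03972916173760007
```

View pics/w5.png

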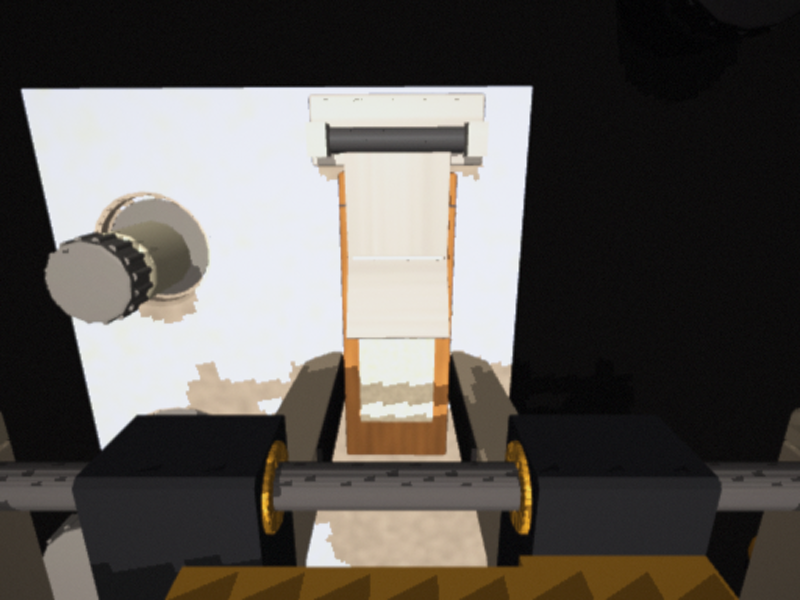

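The mailer is under the clip, with its front edge at about row 172 close to the stop block (row 160 and up) and its sides evenly at columns 340 and 456. I'll push on until the stop answers with force.

```bash
echo '[0.03, 0.001, 0, 0, 0, 0.03, 0.0005, 0, 0, 0, 0.03, 0, 0, 0, 0, 0.03, 0, 0, 0, 0]' > m.json && python3 -m crank m.json
echo '[0.03, 0.001, 0, 0, 0, 0.03, 0.0005, 0, 0, 0, 0.03, 0, 0, 0, 0, 0.03, 0, 0, 0, 0]' > m.json && python3 -m crank m.json
echo '[0.03, 0.001, 0, 0, 0, 0.03, 0.0005, 0, 0, 0, 0.03, 0, 0, 0, 0, 0.03, 0, 0, 0, 0]' > m.json && python3 -m crank m.json
```

```text
clock: 22.85
ee_pos: [0.4733, 0.1856, 0.0164]
tool_rot: [-0.0, 0.995, -0.101, 0.0]
wrist_force: [-0.6, -0.4, -0.9]
opening: 0.0397
grip_force: 25.0
clock: 23.18
ee_pos: [0.4739, 0.1853, 0.0162]
tool_rot: [0.0, 0.995, -0.101, -0.001]
wrist_force: [-4.1, 1.2, -0.5]
opening: 0.0398
grip_force: 25.0
clock: 23.52
ee_pos: [0.4739, 0.1852, 0.016]
tool_rot: [0.0, 0.995, -0.101, -0.002]
wrist_force: [-7.4, 2.1, 0.8]
opening: 0.0398
grip_force: 25.0
```

```bash
echo '[0.03, -0.0025, 0, 0, 0, 0.03, 0, 0, 0, 0, 0.055, 0, 0, 0, 0, 0.055, 0, 0, 0, 0, 0.055, 0, 0, 0, 0, 0.055, 0, 0, 0, 0, 0.055, 0, 0, -0.01, 0, 0.055, 0, 0, -0.02, 0]' > m.json && python3 -m crank m.json
echo '[0.055, 0, 0, -0.04, 0, 0.055, 0, 0, -0.04, 0, 0.055, -0.03, 0, -0.02, 0, 0.055, -0.04, 0, 0, 0, 0.055, 0, 0, 0, 0, 0.055, 0, 0, 0, 0, 0.055, 0, 0, 0, 0]' > m.json && python3 -m crank m.json
python3 -c "
from h import *
p=wrist('w6')"
```

```text
clock: 24.18
ee_pos: [0.4721, 0.1851, 0.0454]
tool_rot: [0.001, 0.995, -0.101, -0.002]
wrist_force: [0.4, -0.3, -0.0]
opening: 0.0548
grip_force: 0.0
clock: 24.77
ee_pos: [0.4057, 0.1997, 0.1473]
tool_rot: [-0.0, 0.995, -0.101, 0.001]
wrist_force: [-0.4, -0.3, -0.1]
opening: 0.0551
grip_force: 0.0
```

View pics/w6.png

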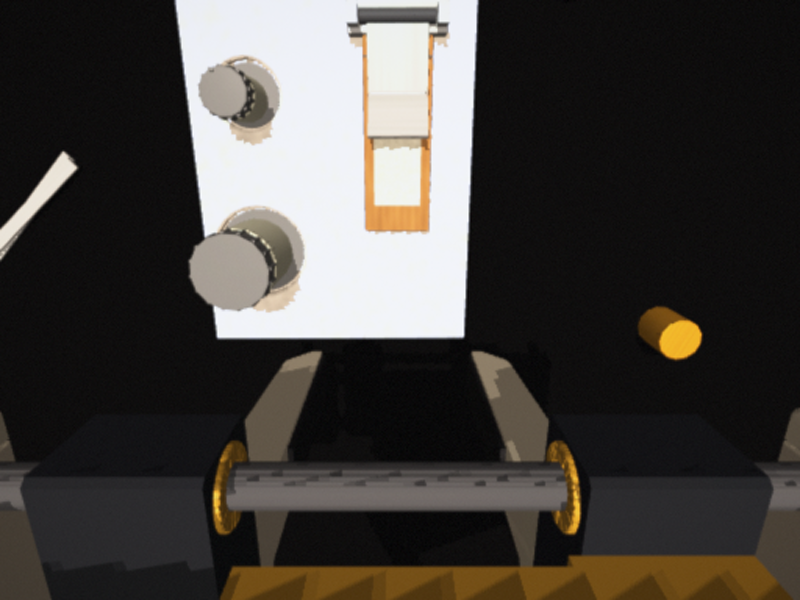

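The mailer lies squarely under the clip, columns 365–430 with its rear edge at row 231, and the jar and vial are still upright. Now the short jar.

```bash
python3 -c "
from h import *
p=pickle.load(open('w6.pkl','rb'));P=plane(p,np.array([397.5,231])/1.5625,.022)[:2]-[.4765,.2255];print('rear edge board',P@[.9796,-.2011],P@[.2011,.9796])
go(.677,.0542,.147)"
```

```text
rear edge board -0.02869904427372897 -0.039855739281705396
psi -0.2022 ee [0.4061 0.1996 0.147 ] shift [ 0.2946  0.088  -0.    ] turn None
```

```bash
echo '[0.075, 0.0368, 0.011, 0, 0, 0.075, 0.0368, 0.011, 0, 0, 0.075, 0.0368, 0.011, 0, 0, 0.075, 0.0368, 0.011, 0, 0, 0.075, 0.0368, 0.011, 0, 0, 0.075, 0.0368, 0.011, 0, 0, 0.075, 0.0368, 0.011, 0, 0, 0.075, 0.0368, 0.011, 0, 0]' > m.json && python3 -m crank m.json
echo '[0.075, 0, 0, 0, 0, 0.075, 0, 0, 0, 0, 0.075, 0, 0, 0, 0]' > m.json && python3 -m crank m.json
python3 -c "
from h import *
go(.677,.0542,.015)"
```

```text
clock: 25.48
ee_pos: [0.6781, 0.0521, 0.1453]
tool_rot: [0.0, 0.995, -0.102, -0.0]
wrist_force: [-0.4, 1.0, -0.2]
opening: 0.0749
grip_force: 0.0
clock: 25.73
ee_pos: [0.6755, 0.0538, 0.145]
tool_rot: [-0.0, 0.995, -0.101, -0.001]
wrist_force: [0.0, -0.7, -0.3]
opening: 0.0751
grip_force: 0.0
psi -0.2033 ee [0.6755 0.0538 0.145 ] shift [ 0.0014 -0.0007  0.13  ] turn None
```

```bash
echo '[0.075, 0.001, -0.001, 0.03, 0, 0.075, 0, 0, 0.04, 0, 0.075, 0, 0, 0.03, 0, 0.075, 0, 0, 0.015, 0, 0.075, 0, 0, 0.007, 0, 0.075, 0, 0, 0.004, 0, 0.03, 0, 0, 0.002, 0, 0.03, 0, 0, 0, 0]' > m.json && python3 -m crank m.json 20
echo '[0.03, 0, 0, 0, 0, 0.03, 0, 0, 0, 0, 0.03, 0, 0, 0, 0, 0.03, 0, 0, 0, 0, 0.03, 0, 0, 0, 0, 0.03, 0, 0, 0, 0, 0.03, 0, 0, 0, 0]' > m.json && python3 -m crank m.json 20
```

```text
clock: 26.4
ee_pos: [0.6776, 0.0553, 0.0198]
tool_rot: [-0.0, 0.995, -0.101, 0.001]
wrist_force: [-0.8, 0.1, 0.8]
opening: 0.0661
grip_force: 0.0
clock: 26.98
ee_pos: [0.6776, 0.0549, 0.0195]
tool_rot: [0.0, 0.995, -0.101, 0.001]
wrist_force: [-1.1, -0.8, 6.7]
opening: 0.0437
grip_force: 20.0
```

```bash
echo '[0.03, 0, 0, -0.01, 0, 0.03, 0, 0, -0.03, 0, 0.03, 0, 0, -0.035, 0, 0.03, 0, 0, -0.025, 0, 0.03, 0, 0, -0.01, 0, 0.03, 0, 0, 0, 0, 0.03, 0, 0, 0, 0]' > m.json && python3 -m crank m.json
python3 -c "
from h import *
go(.411,-.2255,.13)"
```

```text
clock: 27.57
ee_pos: [0.6766, 0.055, 0.128]
tool_rot: [0.0, 0.995, -0.101, -0.0]
wrist_force: [-0.7, 0.3, -1.5]
opening: 0.0435
grip_force: 20.0
psi -0.2022 ee [0.6766 0.055  0.128 ] shift [-0.2039  0.3281 -0.002 ] turn None
```

```bash
echo '[0.03, -0.0093, 0.0149, 0, 0, 0.03, -0.0185, 0.0298, 0, 0, 0.03, -0.0185, 0.0298, 0, 0, 0.03, -0.0185, 0.0298, 0, 0, 0.03, -0.0185, 0.0298, 0, 0, 0.03, -0.0185, 0.0298, 0, 0, 0.03, -0.0185, 0.0298, 0, 0, 0.03, -0.0185, 0.0298, 0, 0]' > m.json && python3 -m crank m.json
echo '[0.03, -0.0185, 0.0298, 0, 0, 0.03, -0.0185, 0.0298, 0, 0, 0.03, -0.0185, 0.0298, 0, 0, 0.03, -0.0096, 0.0152, 0, 0, 0.03, 0, 0, 0, 0, 0.03, 0, 0, 0, 0, 0.03, 0, 0, 0, 0]' > m.json && python3 -m crank m.json
python3 -c "
from h import *
p=wrist('w7');go(.411,-.2255,.029)
for n,X in dict(pw=(.4102,-.2257,.014),pn=(.5037,-.2103,.014)).items(): print(n,proj(p,np.array(X))*1.5625)"
```

```text
clock: 28.23
ee_pos: [0.4931, -0.1361, 0.1258]
tool_rot: [-0.001, 0.995, -0.101, -0.002]
wrist_force: [0.3, -1.2, -0.3]
opening: 0.0437
grip_force: 20.0
clock: 28.82
ee_pos: [0.4111, -0.2244, 0.1272]
tool_rot: [-0.001, 0.995, -0.101, -0.001]
wrist_force: [-0.8, -0.7, -0.6]
opening: 0.0436
grip_force: 20.0
psi -0.2015 ee [ 0.4115 -0.2243  0.1275] shift [-0.0002  0.0013  0.0985] turn None
pw [399.50305911 291.0138495 ]
pn [340.10055278 141.84287458]
```

View pics/w7.png

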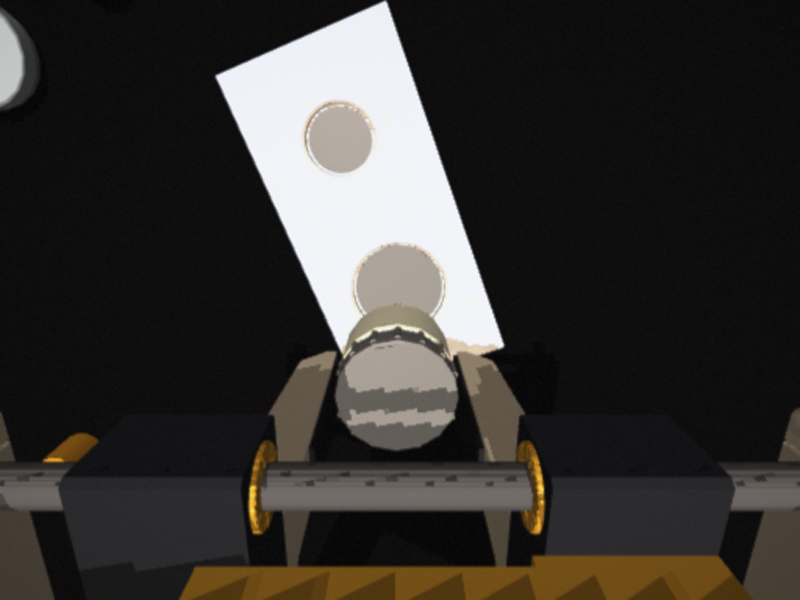

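The plain board's pockets appear at (399,287) and (340,138), about 2.5 mm ahead of the prediction, the same bias as before. Lowering with half that correction.

```bash
echo '[0.03, 0, 0.0013, 0.02, 0, 0.03, 0, 0, 0.03, 0, 0.03, 0, 0, 0.022, 0, 0.03, 0, 0, 0.012, 0, 0.03, 0, 0, 0.006, 0, 0.03, 0, 0, 0.003, 0, 0.03, 0, 0, 0.002, 0, 0.03, 0, 0, 0, 0]' > m.json && python3 -m crank m.json
echo '[0.03, 0, 0, 0.001, 0, 0.03, 0, 0, 0.001, 0, 0.03, 0, 0, 0, 0, 0.03, 0, 0, 0, 0]' > m.json && python3 -m crank m.json
```

```text
clock: 29.53
ee_pos: [0.4117, -0.2266, 0.0337]
tool_rot: [0.0, 0.995, -0.101, 0.0]
wrist_force: [0.4, -0.2, -0.8]
opening: 0.0432
grip_force: 20.0
clock: 29.87
ee_pos: [0.4113, -0.227, 0.0319]
tool_rot: [0.0, 0.995, -0.101, 0.0]
wrist_force: [0.2, -0.1, -0.8]
opening: 0.0436
grip_force: 20.0
```

```bash
python3 -c "
from h import *
go(.411,-.2255,.0275)"
```

```text
psi -0.2024 ee [ 0.4113 -0.227   0.0319] shift [-0.0006 -0.0014  0.0044] turn None
```

```bash
echo '[0.03, 0, -0.001, 0.0015, 0, 0.03, 0, 0, 0.001, 0, 0.03, 0, 0, 0.001, 0, 0.03, 0, 0, 0, 0, 0.03, 0, 0, 0, 0]' > m.json && python3 -m crank m.json
echo '[0.03, 0, 0, 0.001, 0, 0.03, 0, 0, 0.0005, 0, 0.03, 0, 0, 0, 0, 0.03, 0, 0, 0, 0]' > m.json && python3 -m crank m.json
```

```text
clock: 30.28
ee_pos: [0.4112, -0.2257, 0.0278]
tool_rot: [-0.0, 0.995, -0.101, -0.0]
wrist_force: [-0.0, 0.5, -1.3]
opening: 0.0434
grip_force: 20.0
clock: 30.62
ee_pos: [0.4113, -0.2258, 0.0275]
tool_rot: [0.0, 0.995, -0.101, 0.0]
wrist_force: [-3.2, 2.1, 10.9]
opening: 0.0439
grip_force: 20.0
```

```bash
echo '[0.065, 0, 0, -0.0015, 0, 0.065, 0, 0, 0, 0, 0.065, 0, 0, 0, 0, 0.065, 0, 0, 0, 0, 0.065, 0, 0, 0, 0, 0.065, 0, 0, -0.02, 0, 0.065, 0, 0, -0.04, 0, 0.065, 0, 0, -0.04, 0]' > m.json && python3 -m crank m.json
echo '[0.065, 0, 0, -0.02, 0, 0.065, 0, 0, 0, 0]' > m.json && python3 -m crank m.json
python3 -c "
from h import *
go(.6532,.195,.16)"
```

```text
clock: 31.28
ee_pos: [0.41, -0.2247, 0.1277]
tool_rot: [-0.001, 0.995, -0.101, -0.002]
wrist_force: [1.7, -0.4, 0.5]
opening: 0.065
grip_force: 0.0
clock: 31.45
ee_pos: [0.4139, -0.228, 0.1528]
tool_rot: [0.003, 0.995, -0.101, 0.004]
wrist_force: [1.3, 1.1, 0.3]
opening: 0.0652
grip_force: 0.0
psi -0.202 ee [ 0.4139 -0.228   0.1528] shift [ 0.1496 -0.4624 -0.0072] turn None
```

```bash
echo '[0.06, 0.0117, -0.0354, -0.002, 0, 0.06, 0.0117, -0.0354, -0.002, 0, 0.06, 0.0117, -0.0354, -0.002, 0, 0.06, 0.0117, -0.0354, -0.002, 0, 0.06, 0.0117, -0.0354, -0.002, 0, 0.06, 0.0117, -0.0354, 0, 0, 0.06, 0.0117, -0.0354, 0, 0, 0.06, 0.0117, -0.0354, 0, 0]' > m.json && python3 -m crank m.json
echo '[0.06, 0.0117, -0.0354, 0, 0, 0.06, 0.0117, -0.0354, 0, 0, 0.06, 0.0117, -0.0354, 0, 0, 0.06, 0.0117, -0.0354, 0, 0, 0.06, 0.0117, -0.0354, 0, 0, 0.06, 0, 0, 0, 0, 0.06, 0, 0, 0, 0, 0.06, 0, 0, 0, 0]' > m.json && python3 -m crank m.json
python3 -c "
from h import *
p=wrist('w8');go(.6532,.195,.035);print(proj(p,np.array([.6525,.195,.065]))*1.5625)
cap(p,'tall_vial',proj(p,np.array([.6530,.195,.065]))*1.5625)"
```

```text
clock: 32.12
ee_pos: [0.5598, 0.0348, 0.1565]
tool_rot: [0.0, 0.995, -0.101, -0.001]
wrist_force: [-0.3, -1.6, -0.3]
opening: 0.0603
grip_force: 0.0
clock: 32.78
ee_pos: [0.6518, 0.1942, 0.1562]
tool_rot: [0.001, 0.995, -0.101, -0.001]
wrist_force: [-0.0, 0.1, -0.7]
opening: 0.0602
grip_force: 0.0
psi -0.2026 ee [0.6518 0.1936 0.1567] shift [ 0.0011 -0.0017  0.1217] turn None
[395.14321882 299.81221537]
tall_vial [252.  189.6] [25.3 26.4] tri top+wrist [0.6532 0.1958 0.0597] 0.0001 wrist@H [0.6548 0.1954] @triZ [0.6532 0.1957]
```

```bash
echo '[0.06, 0.0015, -0.002, 0.02, 0, 0.06, 0, 0, 0.04, 0, 0.06, 0, 0, 0.035, 0, 0.06, 0, 0, 0.018, 0, 0.06, 0, 0, 0.008, 0, 0.06, 0, 0, 0.002, 0, 0.015, 0, 0, 0, 0, 0.015, 0, 0, 0, 0]' > m.json && python3 -m crank m.json 15
echo '[0.015, 0, 0, 0, 0, 0.015, 0, 0, 0, 0, 0.015, 0, 0, 0, 0, 0.015, 0, 0, 0, 0, 0.015, 0, 0, 0, 0, 0.015, 0, 0, 0, 0]' > m.json && python3 -m crank m.json 15
echo '[0.015, 0, 0, -0.01, 0, 0.015, 0, 0, -0.03, 0, 0.015, 0, 0, -0.035, 0, 0.015, 0, 0, -0.03, 0, 0.015, 0, 0, -0.01, 0, 0.015, 0, 0, 0, 0, 0.015, 0, 0, 0, 0]' > m.json && python3 -m crank m.json
python3 -c "
from h import *
go(.5050,-.2098,.15)"
```

```text
clock: 33.5
ee_pos: [0.656, 0.1958, 0.037]
tool_rot: [-0.0, 0.995, -0.101, 0.002]
wrist_force: [0.1, -0.1, 0.7]
opening: 0.0511
grip_force: 0.0
clock: 34.0
ee_pos: [0.6551, 0.1963, 0.0359]
tool_rot: [-0.0, 0.995, -0.101, 0.001]
wrist_force: [-0.2, -0.0, 5.2]
opening: 0.0258
grip_force: 15.0
clock: 34.58
ee_pos: [0.6543, 0.1962, 0.1496]
tool_rot: [-0.0, 0.995, -0.101, -0.0]
wrist_force: [-1.1, -0.8, -0.3]
opening: 0.0256
grip_force: 15.0
psi -0.2022 ee [0.6543 0.1962 0.1496] shift [-6.470e-02  4.277e-01 -4.000e-04] turn None
```

```bash
echo '[0.015, -0.0026, 0.0175, 0, 0, 0.015, -0.0053, 0.035, 0, 0, 0.015, -0.0053, 0.035, 0, 0, 0.015, -0.0053, 0.035, 0, 0, 0.015, -0.0053, 0.035, 0, 0, 0.015, -0.0053, 0.035, 0, 0, 0.015, -0.0053, 0.035, 0, 0, 0.015, -0.0053, 0.035, 0, 0]' > m.json && python3 -m crank m.json
echo '[0.015, -0.0053, 0.035, 0, 0, 0.015, -0.0053, 0.035, 0, 0, 0.015, -0.0053, 0.035, 0, 0, 0.015, -0.0053, 0.035, 0, 0, 0.015, -0.0038, 0.0252, 0, 0, 0.015, 0, 0, 0, 0, 0.015, 0, 0, 0, 0, 0.015, 0, 0, 0, 0]' > m.json && python3 -m crank m.json
python3 -c "
from h import *
go(.5050,-.2098,.046)"
```

```text
clock: 35.25
ee_pos: [0.5603, -0.0539, 0.147]
tool_rot: [-0.001, 0.995, -0.101, -0.003]
wrist_force: [0.4, -0.7, -0.5]
opening: 0.0257
grip_force: 15.0
clock: 35.92
ee_pos: [0.5044, -0.2087, 0.1481]
tool_rot: [-0.001, 0.995, -0.101, -0.002]
wrist_force: [-0.6, -0.1, -0.2]
opening: 0.026
grip_force: 15.0
psi -0.2029 ee [ 0.5044 -0.2087  0.1481] shift [0.0008 0.0009 0.1021] turn None
```

```bash
echo '[0.015, 0.0005, 0.0005, 0.02, 0, 0.015, 0, 0, 0.03, 0, 0.015, 0, 0, 0.025, 0, 0.015, 0, 0, 0.015, 0, 0.015, 0, 0, 0.007, 0, 0.015, 0, 0, 0.003, 0, 0.015, 0, 0, 0.001, 0, 0.015, 0, 0, 0, 0]' > m.json && python3 -m crank m.json
echo '[0.015, 0, 0, 0.0015, 0, 0.015, 0, 0, 0.001, 0, 0.015, 0, 0, 0, 0, 0.015, 0, 0, 0, 0]' > m.json && python3 -m crank m.json
```

```text
clock: 36.58
ee_pos: [0.5064, -0.2101, 0.0495]
tool_rot: [0.0, 0.995, -0.1, 0.0]
wrist_force: [0.4, -1.2, -0.2]
opening: 0.0261
grip_force: 15.0
clock: 36.92
ee_pos: [0.5059, -0.2106, 0.0469]
tool_rot: [0.0, 0.995, -0.101, 0.0]
wrist_force: [-0.2, -0.0, -0.8]
opening: 0.0257
grip_force: 15.0
```

```bash
echo '[0.015, 0, 0, 0.001, 0, 0.015, 0, 0, 0.001, 0, 0.015, 0, 0, 0.0005, 0, 0.015, 0, 0, 0, 0, 0.015, 0, 0, 0, 0]' > m.json && python3 -m crank m.json
echo '[0.015, 0, 0, 0.001, 0, 0.015, 0, 0, 0.0005, 0, 0.015, 0, 0, 0, 0, 0.015, 0, 0, 0, 0]' > m.json && python3 -m crank m.json
```

```text
clock: 37.33
ee_pos: [0.5057, -0.2104, 0.0439]
tool_rot: [-0.0, 0.995, -0.101, -0.0]
wrist_force: [0.1, 0.1, -0.2]
opening: 0.0258
grip_force: 15.0
clock: 37.67
ee_pos: [0.5059, -0.2108, 0.0436]
tool_rot: [0.0, 0.995, -0.101, 0.0]
wrist_force: [-2.3, -0.7, 8.9]
opening: 0.0259
grip_force: 15.0
```

Contact at the predicted height. Release, retreat clear, and look at everything once more.

```bash
echo '[0.055, 0, 0, -0.0012, 0, 0.055, 0, 0, 0, 0, 0.055, 0, 0, 0, 0, 0.055, 0, 0, 0, 0, 0.055, 0, 0, 0, 0, 0.055, 0, 0, -0.02, 0, 0.055, 0, 0, -0.04, 0, 0.055, 0, 0, -0.04, 0]' > m.json && python3 -m crank m.json
echo '[0.055, 0, 0, -0.04, 0, 0.055, 0, 0.04, -0.02, 0, 0.055, -0.02, 0.036, 0, 0, 0.055, -0.02, 0.036, 0, 0, 0.055, -0.02, 0.036, 0, 0, 0.055, -0.02, 0.036, 0, 0, 0.055, -0.02, 0.036, 0, 0, 0.055, 0, 0, 0, 0]' > m.json && python3 -m crank m.json
echo '[0.055, 0, 0, 0, 0, 0.055, 0, 0, 0, 0, 0.055, 0, 0, 0, 0, 0.055, 0, 0, 0, 0]' > m.json && python3 -m crank m.json
python3 -c "
from h import *
from bench import manip
s=manip.snapshot('scene')['frame'][110:285,130:430];t=manip.snapshot('top')['frame'][130:300,95:395]
cv2.imwrite('pics/end.png',np.vstack([cv2.resize(s,(520,303),interpolation=cv2.INTER_CUBIC),cv2.resize(t,(520,295),interpolation=cv2.INTER_CUBIC)]))"
```

```text
clock: 38.33
ee_pos: [0.5043, -0.2095, 0.143]
tool_rot: [-0.001, 0.995, -0.101, -0.002]
wrist_force: [0.7, -0.8, 0.2]
opening: 0.0552
grip_force: 0.0
clock: 39.0
ee_pos: [0.3595, -0.4087, 0.202]
tool_rot: [0.001, 0.995, -0.104, -0.001]
wrist_force: [0.0, -0.5, 0.4]
opening: 0.0549
grip_force: 0.0
clock: 39.33
ee_pos: [0.3652, -0.4019, 0.2022]
tool_rot: [-0.0, 0.995, -0.1, 0.0]
wrist_force: [-0.5, 0.1, 0.4]
opening: 0.0549
grip_force: 0.0
```

View pics/end.png

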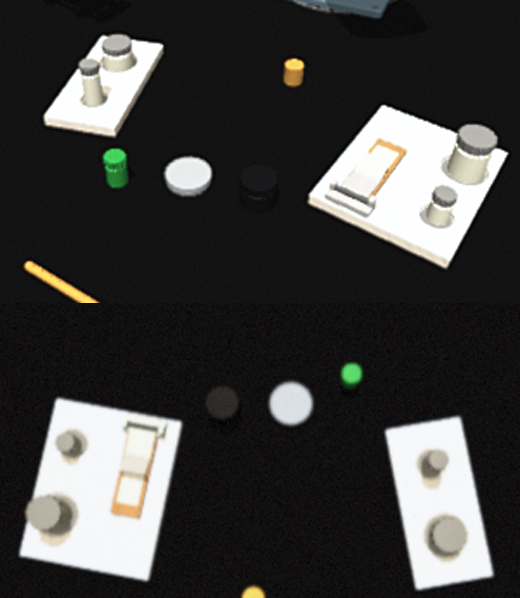

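The last views show both kits made up: the tall jar (470,155), short vial (440,205) and mailer (375,165) under its clip on the clip board, and the short jar (117,52) and tall vial (92,83) upright on the plain board. The dish, green vial and black jar are untouched, and the gripper is clear.

```bash
python3 -c "
from bench import manip
print(manip.job_done())"
```

```text
the job is handed in; nothing more can be done
None
```

Both kits are made up and handed in after about 39 s of robot time: jars and vials upright in their pockets, the mailer flat under the clip against the stop, and the dish and look-alikes not touched.

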